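Set the stage carriage against its marked stop

ROBOT

A 6-joint arm with a two-finger parallel gripper is mounted at the origin on the work surface. World frame = base frame: x ahead of the robot, y to its left, z up, the work surface at z = 0. Lengths are in m, angles in rad, forces in N, time in s.
With the tool pointing down it reaches from about 0.25 to 0.775 m from the base axis. Payload 4 kg.
Tool frame: the origin (TCP) lies midway between the tips of the shut fingers; the grasp point (between the pads) lies grip_point_offset behind it (grip_point_offset is the distance from the TCP to the grasp point, in m); z points along the fingers, y is the line along which they close (so a half turn about z gives the same grasp; the last joint's range is limited). The gripper opens to 94 mm and grips with 3 to 60 N. Pads are 16 mm wide; open, the fingers measure 119 mm over their backs; the gripper's body (75 mm by 177 mm) begins 78 mm behind the grasp point.
Start: joints at [-1.274, 0.087, 1.371, -0, 1.684, -0.103], TCP at [0.214, -0.507, 0.206] pointing down, gripper open.
Joint ranges: [-3.1, 3.1], [-0.76, 2.03], [0.27, 2.55], [-1.08, 4.22], [0.17, 2.65], [-2.57, 2.57]. Speed limits (rad/s): [2.79, 2.79, 3.14, 3.14, 3.14, 3.14].

INTERFACE

Orientations are given as [roll, pitch, yaw] about the fixed x, y, z axes, in that order (R = Rz(yaw) Ry(pitch) Rx(roll)).
In Python, from bench import * gives the robot as it stands. The module is installed in compiled form; this text tells all that it offers.
- The arm moves only by the tool apply_moves, never from a script. Its argument "commands" is a list of rows, each a list of 7 numbers: the turn, a rotation vector about the world's x, y, z in rad, then the shift along the world's x, y, z in m, then the opening in per cent of the stroke, from 0 (shut) to 100 (fully open). In form: [[ax, ay, az, x, y, z, jaw], ...]. A call has exactly 5 rows; each row is the pose to reach, as a shift and turn from the pose commanded when the call began; what a row does not reach only later rows make up. A row lasts 1/10 s, in which the tool goes at most 50 mm and 8.59 degrees, less where a joint would pass 70% of its speed; a pose out of reach is approached as far as the arm can. A call with a gripper value outside its range is refused whole. The fingers move at their own pace and stop on an object; the grip force is fixed at half the most. Time passes only in rows, so rows that repeat a pose let the fingers close, or fill a call up. It gives the time, the measured TCP pose, the force, the opening and the grip force at its end, in the units of the state.
- get_obs(): the state, without advancing time (a new reading comes with each control period).
- snapshot(name): name is "scene" or "top"; returns a dict with "pixels" (420x560x3 uint8, red, green, blue), "vertical_fov" (degrees; the focal length in pixels is half the picture's height over the tangent of half this angle, whatever the lens; pixels are square), "cx", "cy" (the principal point, pixels), "k1" (the pictures are not rectified: a ray, as slopes to the right and down, at radius r is drawn at 1 + k1 r^2 times it, then the intrinsics apply), "rvec" (rotation vector, rad) and "tvec" (3), from world to camera coordinates, as OpenCV has them. Camera axes: x right, y down, z forward; pixel columns grow to the right and rows downward; lengths in m; the calibration is good to about 2 mm. A picture is of the moment at which its call begins. There is no depth.
- close_job(): hands the job in; it is judged then, once.
Trained networks look in the newest picture that a camera, given by its name, has taken for a name from the list of things; names that differ only in an ending like _2 or _b are one class to them, and where a whole thing is asked for, a point or a joint stands for the part that bears it (a point fixed in the world has none). Each returns a list of dicts, best first, with "score" (0 to 1); they miss things now and then, are a little off and sometimes report something else, mostly with a low value. They report only what shows in the picture. A call takes as long as a camera call.
- masks_of(camera, query): "mask" (420x560 bool, what is visible of it) and "extent" ([left, top, right, bottom] in pixels, round what is visible of it).
- place_of(camera, query): "pixel" ([column, row] in pixels: a listed point, or the origin of a listed thing).
The state is a dict: "time": time; "joint_positions": joint angles; "qvel": joint speeds; "joint_torque": joint torques, N m; "tool_pos": TCP position; "ee_rot": TCP orientation; "wrist_force": force on the tool from outside, world axes, zero at the start; "wrist_torque": the same for the moment, N m; "width": finger opening in m; "finger_force": force on a finger pad.
Only numpy, scipy, OpenCV 4.12 (cv2) and the standard library are available. Lean on these libraries where they do the work, as an engineer would, in place of code of your own. Each camera call takes 0.05 s, during which the arm holds its last target. There are 200 camera calls.

TASK

On the bench's linear stage, press down the ribbed pad in the middle of the carriage to free its brake, keep it pressed and push the carriage along the rail until it rests against the marked stop, the one that wears the round paddle. Then let the pad come up again so that the brake holds the carriage there. Do not force the carriage along with the brake on, and leave the loose parts around it where they are.

Things in the scene. Friction and masses are not known exactly. Their poses are not given: they have to be found in the camera images.
- rail: The linear stage, fixed to the table: a black board 170 x 400, 8 thick, carrying a straight aluminium rail 30 wide, 380 long, whose top is 22 above the table. Origin: middle of the board, on the table top. Its y axis runs along the rail, x across it (away from the robot), z up. All mm.
- carriage (a joint): Position of the carriage along the rail, m: 0 at the rail's middle, growing along the y axis of rail. While the pad is up a spring brake holds the carriage: it then resists a push of roughly 9 N. With the pad down it slides with 1 to 2 N.
- carriage_mid (a point): Middle of the aluminium carriage (70 mm across the rail, 82 along it), at its deck 36 above the table, under the pad. At each end a solid shoulder, 18 along the rail and 70 across, rises to 58 above the table; between them is a well 46 long along the rail, open at the sides, floored by the pad. Axes as rail.
- pad_top (a point): Centre of the top of the dark ribbed brake pad in the carriage's middle: 60 mm across the rail, 43 along it, 44 above the table when up (14 below the shoulder tops). Rides with the carriage, goes down 6 mm when pressed. Closed fingertips fit between the shoulders, press it, and bear on a shoulder to push the carriage.
- pad (a joint): How far the pad is pressed, m: 0 up (brake on), 0.006 fully down. It begins to move at 7 N, needs 10 N at the bottom, springs back by itself; the brake is off once it is 1 mm down.
- stop_marked: Marked stop: aluminium block fixed on the rail, 56 mm across, 20 along the rail, top 48 above the table, with a flat paddle: an arm ending in a disc 38 across, 80 from the rail's centre line on the side away from the robot. At either end of the rail. Origin: under the block on the centre line, on the table; axes as rail. Carriage against it: its middle is 51 mm from this origin.
- stop_plain: The plain stop at the other end of the rail: the same 56 x 20 x 48-high block, without a paddle. Fixed. Origin and axes alike.
- standoff: Round upright brass spacer, diameter 16, 30 tall, standing on the stage's black board, on the robot's side of the rail (mm). Loose; to be left alone. Origin at its underside.
- collar: Steel ring 26 across, 12 tall, lying on the black board on the side of the rail away from the robot (mm). Loose; to be left alone. Origin at its underside.
- gearmotor: Small steel geared motor lying on the table, about 100 long, 36 wide, 34 tall (mm). Loose; to be left alone. Origin at its underside.
- driver: Screwdriver with an orange handle lying on the table (mm). Loose; to be left alone. Origin at its underside.
- cup: Green plastic cup 72 across, 90 tall, on the table (mm). Loose; to be left alone. Origin at its underside.
- tray: Low white parts tray 100 x 160, 30 tall, on the table (mm). Loose; to be left alone. Origin at its underside.
- bracket: Clear acrylic L bracket on the table, foot 50 x 40, 55 tall (mm). Loose; to be left alone. Origin at its underside.

How it is judged:
By the outcome, as a careful person would: the job done as asked, in the order asked, and still so for the second after the job is handed in, with the robot touching nothing.
It also fails if it takes over 38 s, if anything falls off the work surface, if the arm or the gripper's body presses on something with over 40 N, if the wrist force passes 120 N, or if a joint passes its speed limit or range.

## Working session

There is one attempt and no reset: what is moved stays moved. The work goes in short steps, Python scripts to look and compute and a tool call to move; the robot and the scene stay as the last step left them, time stands still between calls to the robot, and variables do not carry over. Pictures are saved under pics/ and viewed, at most 10 in all, crops included, and the job is handed in when it is done.

Besides the shell and the picture viewer there is one more tool, called after "Emit:" as name(argument=value, ...), one argument or row to a line, values as JSON. apply_moves: Moves the arm, as the interface text tells. Its arguments: {"type":"object","properties":{"commands":{"type":"array"}},"required":["commands"]}

```bash
mkdir -p pics
cat > h.py <<'E'
from bench import *
import numpy as np, cv2
def cam(s):
    f=210/np.tan(np.radians(s["vertical_fov"])/2)
    K=np.array([[f,0,s["cx"]],[0,f,s["cy"]],[0,0,1.]])
    R=cv2.Rodrigues(np.array(s["rvec"],float))[0]; t=np.array(s["tvec"],float)
    return K,R,t,s["k1"]
def ray(s,px,z):
    K,R,t,k=cam(s)
    n=cv2.undistortPoints(np.array([[px]],float),K,np.array([k,0,0,0.]))[0,0]
    d=R.T@np.array([n[0],n[1],1]); c=-R.T@t
    return c+d*(z-c[2])/d[2]
def proj(s,P):
    K,R,t,k=cam(s)
    return cv2.projectPoints(np.array(P,float).reshape(-1,3),np.array(s["rvec"],float),t,K,np.array([k,0,0,0.]))[0][:,0]
E
python3 - <<'E'
from h import *
for c in("scene","top"):
    s=snapshot(c); cv2.imwrite(f"pics/{c}0.png",s["pixels"][:,:,::-1])
    K,R,t,k=cam(s); print(c,-R.T@t,K[0,0],k)
    for q,z in [("rail",0),("carriage_mid",.036),("pad_top",.044),("stop_marked",0),("stop_plain",0),("standoff",.008),("collar",.008),("cup",0),("gearmotor",0),("bracket",0)]:
        for d in place_of(c,q)[:2]:
            print(q,round(d["score"],2),np.round(d["pixel"],1),np.round(ray(s,d["pixel"],z),4))
E
```

```text
scene [ 1.23567954 -0.86029193  0.78583701] 513.0008993617594 -0.041447981668209906
rail 0.56 [303.8 213.6] [0.5622 0.0949 0.    ]
carriage_mid 0.71 [310.2 200.4] [0.5687 0.1139 0.036 ]
pad_top 0.5 [312.7 199.1] [0.5773 0.113  0.044 ]
stop_marked 0.92 [334.4 202.2] [0.596  0.1956 0.    ]
stop_marked 0.33 [340.4 143.6] [0.4059 0.5218 0.    ]
stop_plain 0.68 [262.4 238.4] [ 0.5464 -0.0628  0.    ]
standoff 0.49 [262.9 216.8] [0.492  0.0043 0.008 ]
collar 0.45 [308.1 230.5] [0.6241 0.0288 0.008 ]
cup 0.67 [371.  232.9] [0.7523 0.131  0.    ]
gearmotor 0.82 [339.5 145.5] [0.4115 0.5076 0.    ]
gearmotor 0.43 [263.3 238.6] [ 0.5488 -0.062   0.    ]
bracket 0.56 [376.  173.5] [0.6062 0.4147 0.    ]
top [ 0.41520566 -0.01287648  1.0736276 ] 389.6003157334713 -0.01718930144755771
rail 0.97 [251.1 208.3] [0.5624 0.0868 0.    ]
carriage_mid 0.74 [238.2 208. ] [0.5579 0.1183 0.036 ]
pad_top 0.81 [239.4 203.3] [0.5695 0.1144 0.044 ]
stop_marked 0.63 [202.5 198.9] [0.5875 0.2238 0.    ]
stop_plain 0.72 [304.  216.2] [ 0.5419 -0.0605  0.    ]
standoff 0.54 [277.1 237. ] [0.4829 0.0131 0.008 ]
standoff 0.17 [131.4 190.8] [0.6072 0.4231 0.008 ]
collar 0.39 [272.5 185.9] [0.6249 0.0279 0.008 ]
cup 0.75 [239.4 140.2] [0.7588 0.1251 0.    ]
gearmotor 0.91 [ 96.8 258.4] [0.4184 0.5096 0.    ]
bracket 0.63 [133.2 193.3] [0.6015 0.4207 0.    ]
bracket 0.61 [302.4 218.9] [ 0.5343 -0.0561  0.    ]
```

View pics/scene0.png

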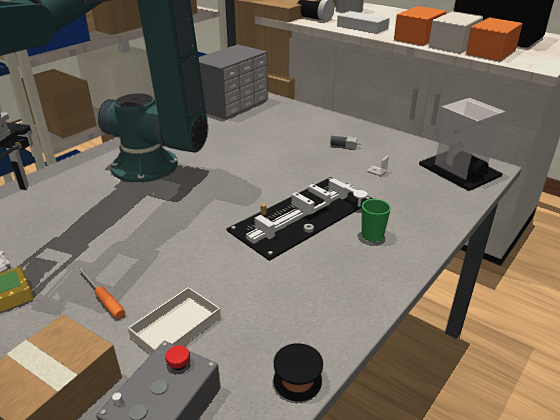

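View pics/top0.png

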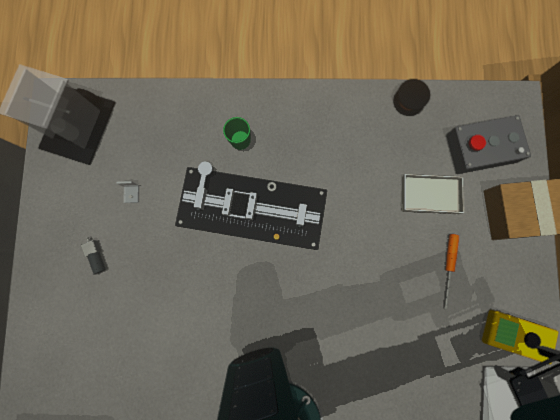

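The scene view shows the stage with its carriage around (312,199) and the paddle disc at (361,195). In the top view the marked stop with the paddle arm is at the left, (200,198) with the disc at (206,168). The plain stop is at (302,214) and the carriage at (239,204). The way to push is therefore along +y of the rail.

Run:
```python
from h import *
from scipy.optimize import least_squares
s=snapshot("top"); o=get_obs(); print(o["tool_pos"],o["ee_rot"],o["wrist_force"],o["width"])
crop=cv2.resize(s["pixels"][160:255,170:335],None,fx=4.8,fy=4.8,interpolation=cv2.INTER_CUBIC)
# board rect fit: dark pixels in the stage's neighbourhood
g=s["pixels"].max(2); m=np.zeros(g.shape,np.uint8); m[160:255,172:332]=(g[160:255,172:332]<70)
m=cv2.morphologyEx(m,cv2.MORPH_CLOSE,np.ones((15,15)))
c=max(cv2.findContours(m,cv2.RETR_EXTERNAL,cv2.CHAIN_APPROX_NONE)[0],key=cv2.contourArea)[:,0]
W=np.array([ray(s,p,.008)[:2] for p in c.astype(float)]).astype(np.float32)
(r0,sz,a)=cv2.minAreaRect(W); print("board",r0,sz,a)
for q in("pad_top","carriage_mid","stop_marked","stop_plain"):
    d=masks_of("top",q)
    if d: 
        mm=d[0]["mask"].astype(np.uint8); ys,xs=np.nonzero(mm); print(q,d[0]["score"],d[0]["extent"],xs.mean(),ys.mean())
yaw=np.radians(min((a,a-90,a+90),key=abs)); print("yaw",yaw)
ex=np.array([np.cos(yaw),np.sin(yaw)]);ey=np.array([-ex[1],ex[0]])
def w(x,y,z): p=np.array(r0)+x*ex+y*ey; return [p[0],p[1],z]
v=s["pixels"].copy()
for d,q,z in [(place_of("top",q)[0],q,z) for q,z in(("pad_top",.044),("carriage_mid",.036),("stop_marked",0),("stop_plain",0))]:
    p=ray(s,d["pixel"],z)[:2]-r0; print(q,"rail xy",p@ex,p@ey)
P=proj(s,[w(x,y,.008) for x,y in((-.085,-.2),(.085,-.2),(.085,.2),(-.085,.2))]+[w(0,y,.048) for y in np.arange(-.18,.19,.02)])
for i,p in enumerate(P): cv2.circle(crop,tuple(((p-[170,160])*4.8+2.4).astype(int)),2,(255,0,0) if i<4 else (0,255,0),-1)
cv2.imwrite("pics/c1.png",crop[:,:,::-1])
```

```text
[ 0.21409782 -0.50664709  0.20552933] [ 3.14144012e+00 -9.66760398e-06  3.99801049e-01] [ 0.13669056 -0.29616069 -0.09589292] 0.09395410801732725
board (0.5700376033782959, 0.08546797931194305) (0.3994872272014618, 0.1823846995830536) 81.03004455566406
pad_top 0.59 [230.1, 190.7, 252.4, 216.5] 239.07712765957447 203.79521276595744
carriage_mid 0.84 [219.5, 191.6, 259.0, 220.6] 239.214463840399 204.56733167082294
stop_marked 0.94 [192.5, 163.8, 214.6, 210.4] 201.75229357798165 184.94036697247705
stop_plain 0.53 [298.4, 207.4, 309.3, 227.0] 300.94736842105266 214.53216374269005
yaw -0.15655525626085307
pad_top rail xy -0.007042099290351055 0.02596911191990333
carriage_mid rail xy -0.014558503189507405 0.03183441038779599
stop_marked rail xy -0.011159094172808567 0.13911866848487525
stop_plain rail xy -0.005306139356008124 -0.15054282644259118
```

View pics/c1.png

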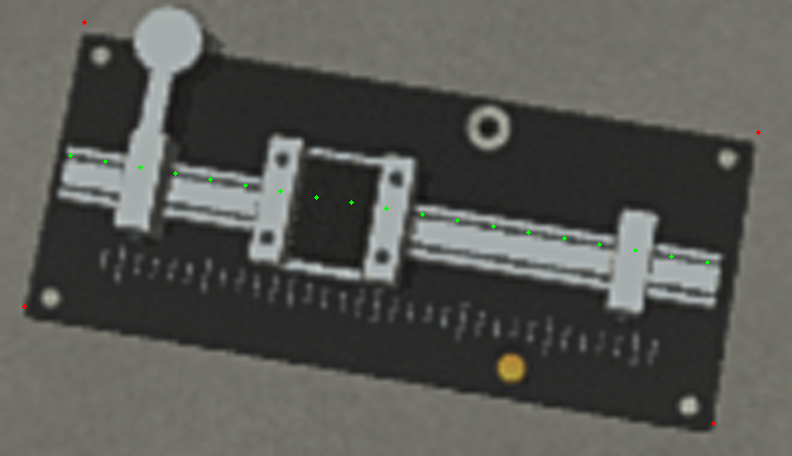

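The crop shows the board's corners at (83,34), (755,142), (716,432) and (25,318). The carriage shoulders are at x≈275 and 390 in the crop, and the marked stop is at (143,180). My automatic board rectangle took in the paddle, so I'll recompute from these corners.

Run:
```python
from h import *
s=snapshot("top")
f=lambda p,z: ray(s,((np.array(p)-2.4)/4.8+[170,160]),z)[:2]
C=np.array([f(p,.008) for p in((25,318),(83,34),(755,142),(716,432))]) # y+ near,far ; y- far,near
o=C.mean(0); ey=(C[0]+C[1]-C[2]-C[3]); L=np.linalg.norm(ey)/2; ey/=2*L; ex=np.array([ey[1],-ey[0]])
print("origin",o,"L",L,"W",np.linalg.norm(C[1]-C[0]),np.linalg.norm(C[2]-C[3]),"yaw",np.arctan2(ex[1],ex[0]),"ex",ex,"ey",ey)
for n,q,z in(("L sh",((268,136),(303,140),(283,263),(248,258)),.058),("R sh",((381,155),(416,159),(398,283),(364,277)),.058),("marked",((131,133),(170,135),(152,232),(115,226)),.048),("plain",((622,210),(658,214),(641,313),(608,308)),.048),("disc",((168,40),),.048)):
    P=np.array([f(p,z) for p in q]); print(n,np.round((P-o)@np.array([ex,ey]).T,4).tolist(),"mean",(P-o).mean(0)@ex,(P-o).mean(0)@ey,P.mean(0))
```

```text
origin [0.56407085 0.08570437] L 0.39939434859209755 W 0.16940381383592454 0.16864724976750314 yaw -0.15180199113860748 ex [ 0.98850019 -0.15121965] ey [0.15121965 0.98850019]
L sh [[0.0341, 0.0716], [0.035, 0.052], [-0.0342, 0.0504], [-0.0346, 0.0699]] mean 9.373109376789021e-05 0.06100000536046274 [0.5733879  0.14598871]
R sh [[0.0337, 0.0079], [0.0346, -0.0116], [-0.0348, -0.0138], [-0.0346, 0.0052]] mean -0.000274046146329211 -0.003079353896091288 [0.5633343  0.08270187]
marked [[0.0251, 0.1498], [0.0275, 0.1279], [-0.028, 0.1273], [-0.028, 0.1483]] mean -0.0008700769239428464 0.13832932839319165 [0.58412889 0.22257451]
plain [[0.0264, -0.1283], [0.0274, -0.1484], [-0.0285, -0.1476], [-0.0287, -0.1293]] mean -0.0008660853047919643 -0.13838938037740578 [ 0.54228753 -0.05096259]
disc [[0.0808, 0.1396]] mean 0.08084573914201201 0.13955834704523384 [0.66509084 0.21143235]
```

Emit:
apply_moves(
  commands=[
    [0,0,0.068,0.024,0.042,0,0],
    [0,0,0.136,0.048,0.084,0,0],
    [0,0,0.204,0.072,0.126,0,0],
    [0,0,0.272,0.096,0.168,0,0],
    [0,0,0.34,0.12,0.21,0,0],
  ],
)

```text
time: 2.1
tool_pos: [0.3346, -0.295, 0.2057]
ee_rot: [3.141, -0.0, 0.742]
wrist_force: [0.3, 0.2, 0.1]
width: 0.0575
finger_force: 0.0
```

Emit:
apply_moves(
  commands=[
    [0,0,0.068,0.024,0.042,0,0],
    [0,0,0.136,0.048,0.084,0,0],
    [0,0,0.204,0.072,0.126,0,0],
    [0,0,0.272,0.096,0.168,0,0],
    [0,0,0.34,0.12,0.21,0,0],
  ],
)

```text
time: 2.6
tool_pos: [0.4548, -0.0848, 0.2059]
ee_rot: [3.14, -0.0, 1.083]
wrist_force: [0.3, -1.3, 1.1]
width: 0.0177
finger_force: 0.0
```

Emit:
apply_moves(
  commands=[
    [0,0,0.068,0.024,0.042,-0.01,0],
    [0,0,0.136,0.048,0.084,-0.03,0],
    [0,0,0.204,0.072,0.126,-0.05,0],
    [0,0,0.272,0.096,0.168,-0.07,0],
    [0,0,0.338,0.114,0.201,-0.085,0],
  ],
)

```text
time: 3.1
tool_pos: [0.5687, 0.1164, 0.1197]
ee_rot: [3.141, 0.0, 1.421]
wrist_force: [0.7, -1.1, 0.4]
width: 0.0006
finger_force: 0.0
```

Emit:
apply_moves(
  commands=[
    [0,0,0,0,0,0,0],
    [0,0,0,0,0,0,0],
    [0,0,0,0,0,0,0],
    [0,0,0,0,0,0,0],
    [0,0,0,0,0,0,0],
  ],
)

```text
time: 3.6
tool_pos: [0.5683, 0.1132, 0.1218]
ee_rot: [3.139, -0.0, 1.416]
wrist_force: [-0.3, 0.5, -0.9]
width: 0.0003
finger_force: 0.0
```

Run:
```python
from h import *
s=snapshot("scene"); o=get_obs(); print(o["tool_pos"],o["ee_rot"],o["wrist_force"])
og=np.array([.56407,.0857]);ex=np.array([.9885,-.1512]);ey=np.array([.1512,.9885])
d=o["tool_pos"][:2]-og; print("tcp rail",d@ex,d@ey)
W=lambda x,y,z:[*(og+x*ex+y*ey),z]
P=proj(s,[W(x,.029+y,.058) for y in(-.041,-.023,.023,.041) for x in(-.035,.035)]+[o["tool_pos"],[*o["tool_pos"][:2],.044]])
v=cv2.resize(s["pixels"][130:270,210:400],None,fx=4,fy=4,interpolation=cv2.INTER_CUBIC)
for p in P: cv2.circle(v,tuple(((p-[210,130])*4+2).astype(int)),2,(255,0,0),-1)
cv2.imwrite("pics/s2.png",v[:,:,::-1])
```

```text
[0.56828903 0.11331853 0.12169071] [ 3.13961583e+00 -3.74251226e-04  1.41605358e+00] [ 0.27700218  0.44761453 -0.20805595]
tcp rail -5.410192822503552e-06 0.027938834796318566
```

View pics/s2.png

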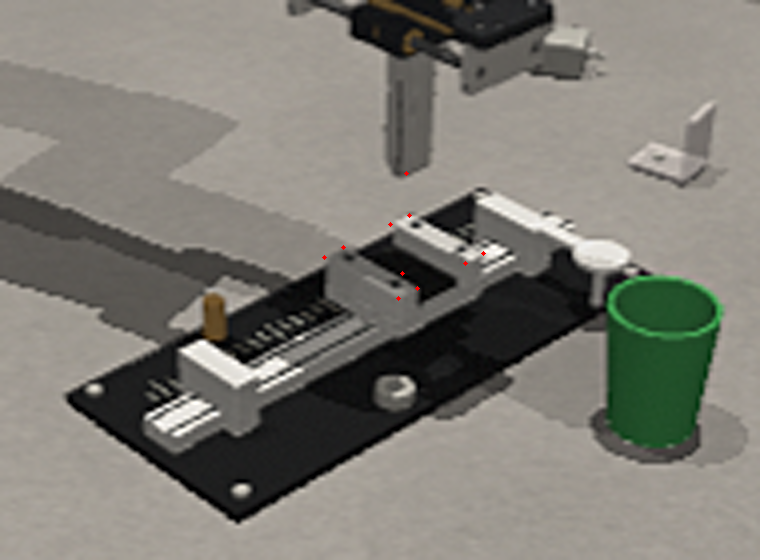

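The predicted shoulder corners (red) lie on the carriage shoulders, and the fingertip at (405,172) stands over the well. I'll go down into the well, then press slowly.

Emit:
apply_moves(
  commands=[
    [0,0,0,0,0.001,-0.025,0],
    [0,0,0,0,0.001,-0.05,0],
    [0,0,0,0,0.001,-0.065,0],
    [0,0,0,0,0.001,-0.072,0],
    [0,0,0,0,0.001,-0.072,0],
  ],
)

```text
time: 4.15
tool_pos: [0.5675, 0.115, 0.0477]
ee_rot: [-3.14, 0.0, 1.417]
wrist_force: [0.6, 1.3, 0.3]
width: 0.0006
finger_force: 0.0
```

Emit:
apply_moves(
  commands=[
    [0,0,0,0,0,-0.001,0],
    [0,0,0,0,0,-0.003,0],
    [0,0,0,0,0,-0.005,0],
    [0,0,0,0,0,-0.007,0],
    [0,0,0,0,0,-0.007,0],
  ],
)

```text
time: 4.65
tool_pos: [0.5689, 0.1155, 0.0434]
ee_rot: [3.139, -0.001, 1.418]
wrist_force: [-2.4, -0.5, 7.0]
width: 0.001
finger_force: 3.4
```

Emit:
apply_moves(
  commands=[
    [0,0,0,0,0,-0.001,0],
    [0,0,0,0,0,-0.002,0],
    [0,0,0,0,0,-0.003,0],
    [0,0,0,0,0,-0.004,0],
    [0,0,0,0,0,-0.004,0],
  ],
)

```text
time: 5.15
tool_pos: [0.569, 0.1155, 0.04]
ee_rot: [3.139, -0.001, 1.418]
wrist_force: [-3.2, -0.4, 8.2]
width: 0.0009
finger_force: 4.2
```

Emit:
apply_moves(
  commands=[
    [0,0,0,0,0.002,-0.001,0],
    [0,0,0,0.001,0.006,-0.001,0],
    [0,0,0,0.0015,0.01,-0.001,0],
    [0,0,0,0.002,0.015,-0.001,0],
    [0,0,0,0.003,0.02,-0.001,0],
  ],
)

```text
time: 5.65
tool_pos: [0.5721, 0.1355, 0.0394]
ee_rot: [3.138, -0.0, 1.418]
wrist_force: [-2.8, 0.6, 8.3]
width: 0.0006
finger_force: 4.4
```

Emit:
apply_moves(
  commands=[
    [0,0,0,0.0005,0.004,0,0],
    [0,0,0,0.001,0.008,0,0],
    [0,0,0,0.002,0.012,0,0],
    [0,0,0,0.0025,0.016,0,0],
    [0,0,0,0.003,0.02,0,0],
  ],
)

```text
time: 6.15
tool_pos: [0.5753, 0.1556, 0.0395]
ee_rot: [3.138, -0.001, 1.418]
wrist_force: [-2.1, -0.5, 9.4]
width: 0.0003
finger_force: 4.4
```

```bash
cat > loc.py <<'E'
from h import *
o=get_obs(); og=np.array([.56407,.0857]);ex=np.array([.9885,-.1512]);ey=np.array([.1512,.9885])
d=o["tool_pos"][:2]-og; print("tcp rail",d@ex,d@ey,o["tool_pos"][2],o["wrist_force"])
for c in("scene","top"):
    s=snapshot(c)
    for q,z in(("carriage_mid",.036),("pad_top",.039)):
        for r in place_of(c,q)[:1]: p=ray(s,r["pixel"],z)[:2]-og; print(c,q,r["score"],p@ex,p@ey)
    x0,y0,x1,y1=(210,130,400,270) if c=="scene" else (170,150,335,260)
    import sys; cv2.imwrite(f"pics/{c}{sys.argv[1]}.png",cv2.resize(s["pixels"][y0:y1,x0:x1],None,fx=4,fy=4,interpolation=cv2.INTER_CUBIC)[:,:,::-1])
E
python3 loc.py a
```

```text
tcp rail 0.0004898025280113332 0.07077924267830672 0.03946889374910478 [-2.09334694 -0.50970322  9.44160068]
scene carriage_mid 0.61 -0.008340772606499871 0.07322302476028865
scene pad_top 0.64 -0.008078874526248747 0.07881910642259903
top carriage_mid 0.74 -0.007440254108016161 0.07179333706970059
```

View pics/scenea.png

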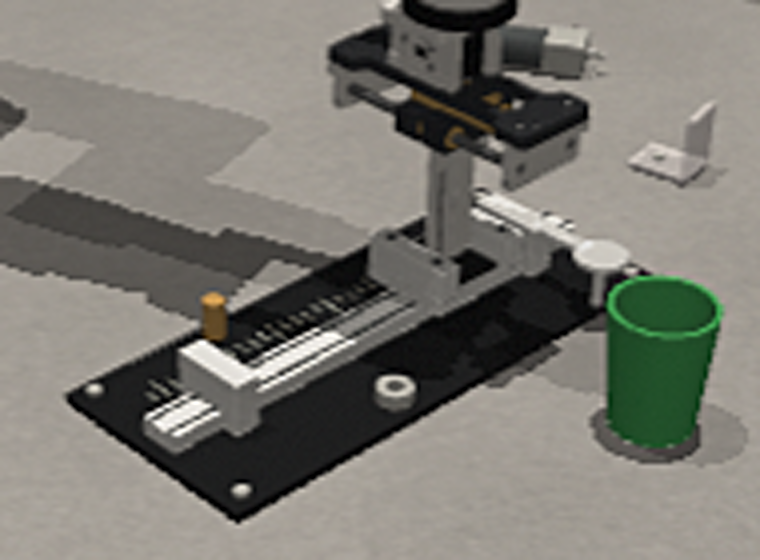

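The carriage travels with the fingertips; its middle is at about 0.07 of the 0.087 it must reach. Next I push more slowly.

Emit:
apply_moves(
  commands=[
    [0,0,0,0.0005,0.003,0,0],
    [0,0,0,0.001,0.006,0,0],
    [0,0,0,0.0015,0.009,0,0],
    [0,0,0,0.002,0.012,0,0],
    [0,0,0,0.002,0.014,0,0],
  ],
)

```text
time: 6.95
tool_pos: [0.5774, 0.1697, 0.0395]
ee_rot: [3.138, -0.001, 1.418]
wrist_force: [-1.7, -1.7, 8.1]
width: 0.0004
finger_force: 4.4
```

Emit:
apply_moves(
  commands=[
    [0,0,0,0,0.001,0,0],
    [0,0,0,0,0.002,0,0],
    [0,0,0,0.0005,0.003,0,0],
    [0,0,0,0.0005,0.004,0,0],
    [0,0,0,0.001,0.005,0,0],
  ],
)

```text
time: 7.45
tool_pos: [0.5782, 0.1744, 0.0395]
ee_rot: [3.138, -0.0, 1.418]
wrist_force: [-3.0, -2.0, 8.9]
width: 0.0004
finger_force: 4.4
```

Emit:
apply_moves(
  commands=[
    [0,0,0,0,0.001,0,0],
    [0,0,0,0,0.002,0,0],
    [0,0,0,0.0005,0.003,0,0],
    [0,0,0,0.0005,0.004,0,0],
    [0,0,0,0.001,0.005,0,0],
  ],
)

```text
time: 7.95
tool_pos: [0.5791, 0.1768, 0.0392]
ee_rot: [3.138, 0.004, 1.417]
wrist_force: [-2.6, -6.5, 9.6]
width: 0.0005
finger_force: 4.4
```

Emit:
apply_moves(
  commands=[
    [0,0,0,0,0.001,0,0],
    [0,0,0,0,0.002,0,0],
    [0,0,0,0.0005,0.003,0,0],
    [0,0,0,0.0005,0.004,0,0],
    [0,0,0,0.0005,0.004,0,0],
  ],
)

```text
time: 8.45
tool_pos: [0.5802, 0.1808, 0.0394]
ee_rot: [3.137, 0.004, 1.417]
wrist_force: [-1.3, -5.4, 9.0]
width: 0.0002
finger_force: 4.4
```

```bash
python3 loc.py b
```

```text
tcp rail 0.0016150208608211823 0.09640921850381823 0.0394353782850843 [-1.32840005 -5.41268058  8.96345323]
scene carriage_mid 0.62 0.00040987122515822715 0.08500068718073675
scene pad_top 0.6 0.047293568349734194 0.09170035546318722
top carriage_mid 0.82 -0.007121669104094868 0.09858802460596112
top pad_top 0.54 0.00952955520396019 0.08358932620200153
```

View pics/sceneb.png

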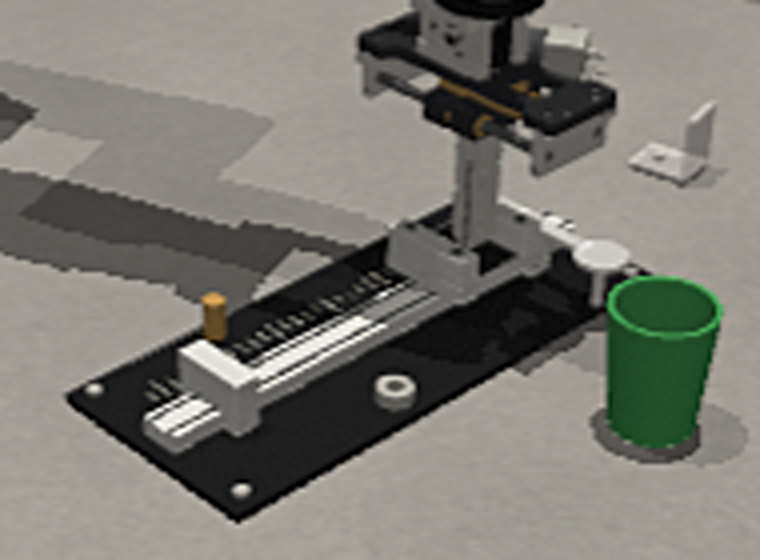

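At about 7.8 s the resistance along the rail rose to 5–6 N, and the fingertips now slide over the pad toward the shoulder. The picture agrees: the carriage touches the marked stop at about (500,215). I'll lift straight up, still biased toward the stop.

Emit:
apply_moves(
  commands=[
    [0,0,0,0,0,-0.0005,0],
    [0,0,0,0,0,0.002,0],
    [0,0,0,0,0,0.004,0],
    [0,0,0,0,0,0.007,0],
    [0,0,0,0,0,0.01,0],
  ],
)

```text
time: 9.25
tool_pos: [0.5787, 0.1834, 0.0469]
ee_rot: [3.141, -0.001, 1.418]
wrist_force: [-0.2, 0.3, -0.5]
width: 0.0007
finger_force: 0.0
```

Emit:
apply_moves(
  commands=[
    [0,0,0,0,0,0.01,0],
    [0,0,0,0,0,0.03,0],
    [0,0,0,0,0,0.06,0],
    [0,0,0,0,0,0.09,0],
    [0,0,0,0,0,0.12,0],
  ],
)

```text
time: 9.75
tool_pos: [0.5782, 0.1837, 0.1677]
ee_rot: [-3.141, -0.0, 1.418]
wrist_force: [-0.4, -0.0, 0.3]
width: 0.0006
finger_force: 0.0
```

Emit:
apply_moves(
  commands=[
    [0,0,0,-0.03,-0.03,0,0],
    [0,0,0,-0.06,-0.06,0,0],
    [0,0,0,-0.09,-0.09,0,0],
    [0,0,0,-0.12,-0.12,0,0],
    [0,0,0,-0.15,-0.15,0,0],
  ],
)

```text
time: 10.25
tool_pos: [0.4272, 0.0328, 0.1667]
ee_rot: [3.141, -0.0, 1.419]
wrist_force: [0.0, -0.8, 0.2]
width: 0.0007
finger_force: 0.0
```

```bash
python3 loc.py d
```

```text
tcp rail -0.12731972636014213 -0.07298500461556591 0.16673151774977102 [ 0.03190065 -0.79737853  0.18888179]
scene carriage_mid 0.62 -0.0009588785121963577 0.10000319179488902
scene pad_top 0.4 -0.012559211481824704 0.10488643073863978
top carriage_mid 0.98 -0.004678573898023252 0.09381443530232626
top pad_top 0.78 -4.7859790903554756e-05 0.09305282782810084
```

View pics/topd.png

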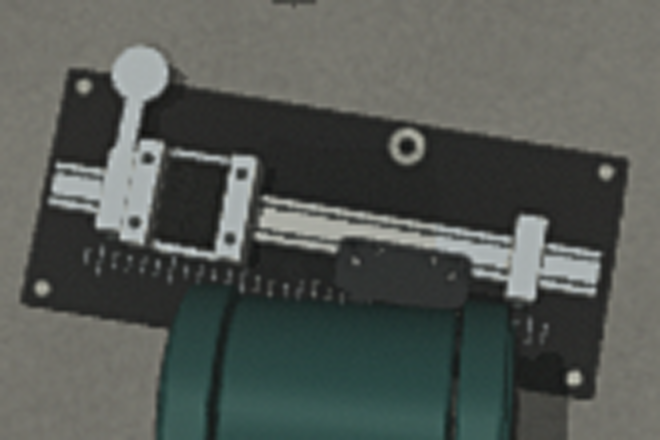

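View pics/scened.png

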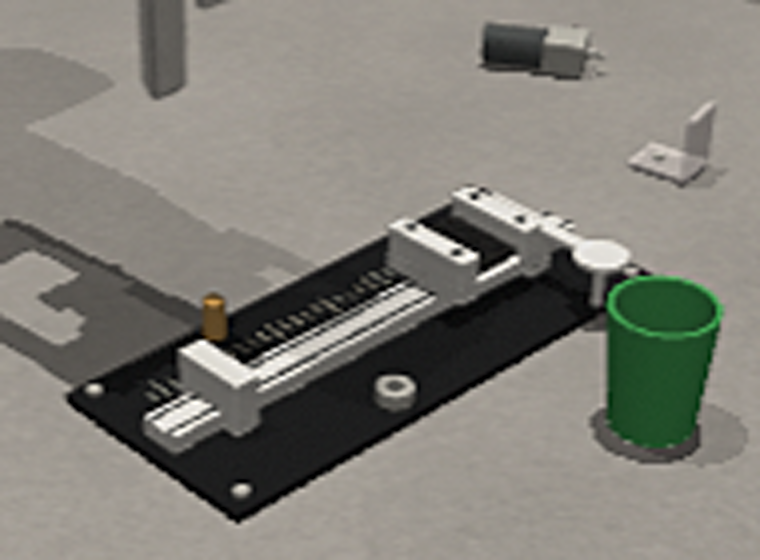

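The top view shows the carriage's shoulder flush with the marked stop, with no gap at x≈125. The loose parts have not moved and the arm is clear. One numeric check of the carriage's outer edge, then I hand in.

Run:
```python
from h import *
s=snapshot("top"); og=np.array([.56407,.0857]);ey=np.array([.1512,.9885])
v=[(ray(s,(np.array(p)-2)/4+[170,150],.058)[:2]-og)@ey+.041 for p in((257,157),(239,260))]
print("carriage",v)
if abs(np.mean(v)-.0873)<.004: print(close_job())
```

```text
carriage [np.float64(0.09004955099112938), np.float64(0.08925996816926993)]
the job is handed in; nothing more can be done
None
```

The carriage is against the marked (paddle) stop with the pad up again and the brake on. The loose parts are where they were, the arm is clear of everything, and the job was handed in at about 10 s of robot time.

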